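# Stamp the run report on the clipboard

### The job

Take the hand stamp from its tray and stamp the report on the clipboard in the larger of the two boxes at the bottom of the page: right way up, foot flat and inside the outline, eased straight down onto its stop and held there steadily for about a second, never with more than about 20 N. Lift it straight off without smearing, touching the report nowhere else, then stand it gently back in its tray, leaving the vial rack, jar and timer alone.

Things in the scene. Friction and masses are not known exactly. Their poses are not given: they have to be found in the camera images.
- stamp: Black and dark grey pre-inked office hand stamp, 86 mm tall, about 130 g, standing on its foot in the tray. Origin: centre of the foot's underside, z up; the front is its -x side. The foot is a flat rectangular frame, 60 mm along y by 36 mm along x, 7 mm high. Above it is the cap, the part to hold: a plain block 64 mm along y by 34 mm along x, from 40 to 86 mm above the foot's underside.
- cap_top (a point): Centre of the cap's top. Hold the cap by its broad faces, 34 mm apart along x. It slides 10 mm straight down on the foot against a spring to a hard stop: top 86 mm above the foot's underside when up, 76 mm at the stop. The spring gives 3 N at once, 0.7 N per mm more, 10 N at the stop; beyond it the force climbs steeply, so come onto it slowly (5 mm/s or less). The die prints only at the stop.
- stamp_front (a point): Middle of the front lower edge of the stamp's foot, 18 mm along the stamp's -x from its origin. The front is also marked by a raised light ridge, 50 mm long, along one long edge of the cap's top. With the stamp right way up, the front faces the bottom edge of the page.
- clipboard: Brown clipboard lying fixed on the bench, 245 mm along x by 175 mm along y, 4 mm thick, holding a white sheaf of reports, 208 by 146 mm. Origin: centre of the board's underside, z up; +x towards the steel lever clip (up to 42 mm high, beyond x = 80 mm) at the page's top, -x towards the page's bottom. The page lies 6 to 20 mm above the board's underside: see box_foot.
- box_foot (a point): Point on the board's underside below the centre of the stamp box (x = -75, y = -30 mm on the board). The box is a printed outline on the page, 70 mm along y by 46 mm along x; beside it at +y is a smaller one, 52 by 24 mm. The sheaf's thickness differs from day to day: the page is anywhere from 6 to 20 mm above this point. That is not measured; feel for it.
- tray: Grey shallow tray, fixed, 120 mm along x by 130 mm along y, 18 mm high, walls and floor 4 mm thick. Origin: centre of its underside, z up; the stamp stands on its floor.
- vial_rack: White rack with six capped glass vials, 70 mm along x by 150 mm along y, 78 mm high. Origin: centre of its underside. Leave it alone.
- septa_jar: Amber jar with white lid, 56 mm diameter, 70 mm high. Origin: centre of its underside. Leave it alone.
- timer: White bench timer, 62 mm by 78 mm, 18 mm high. Origin: centre of its underside. Leave it alone.
Mind the look-alikes: they are no part of the job. Several things have the shape of the stamp; the one meant has the colours described above.

How it is judged:
By the outcome, as a careful person would: the job done as asked, in the order asked, and still so for the second after the job is handed in, with the robot touching nothing.
It also fails if it takes over 70 s, if anything falls off the work surface, if the arm or the gripper's body presses on something with over 40 N, if the wrist force passes 120 N, or if a joint passes its speed limit or range.

### The arm

A 6-joint arm with a two-finger parallel gripper is mounted at the origin on the work surface. World frame = base frame: x ahead of the robot, y to its left, z up, the work surface at z = 0. Lengths are in m, angles in degrees, forces in N, time in s.
With the tool pointing down it reaches from about 0.35 to 0.875 m from the base axis. Payload 4.2 kg.
Tool frame: the origin (TCP) lies on the centre line of the jaws, within the pads' length; the fingertips stand 11 mm ahead of it and the grasp point (between the pads) lies 8 mm behind it; y points along the fingers, z is the direction in which the jaws open and shut, and the axes are right-handed (so a half turn about y gives the same grasp; the last joint's range is limited). The gripper opens to 87 mm and grips with 3 to 60 N. Pads are 19 mm wide; open, the fingers measure 117 mm over their backs; the gripper's body (75 mm by 190 mm) begins 51 mm behind the grasp point.
Start: joints at [-58.98, 22.042, 0.453, 0, -68.411, -14.817], TCP at [0.174, -0.6, 0.2] pointing down, gripper open.
Joint ranges: [-179.83, 179.83], [-69.29, 118.12], [-61.27, 80.66], [-181.25, 117.63], [-171.15, -9.14], [-177.46, 177.46]. Speed limits (degrees/s): [159.86, 159.86, 180, 180, 180, 180].

### API

Orientations are given as a 3x3 rotation matrix whose columns are the frame's x, y, z axes.
In Python, from station import r, optics gives the robot as it stands. The module is installed in compiled form; this text tells all that it offers.
- The arm moves only by the tool step_arm, never from a script. Its argument "moves" is a list that holds one entry, the list of rows, each a list of 7 numbers: the turn, a rotation vector about the tool's x, y, z in rad, then the shift along the tool's x, y, z in cm, then the opening in per cent of the stroke, from 0 (shut) to 100 (fully open). A call has exactly 5 rows; each row is the pose to reach, as a shift and turn from the pose commanded when the call began, along the tool's axes at that moment; what a row does not reach only later rows make up. A row lasts 1/12 s, in which the tool goes at most 41.7 mm and 7.16 degrees, less where a joint would pass 70% of its speed; a pose out of reach is approached as far as the arm can. A call with a gripper value outside its range is refused whole. The fingers move at their own pace and stop on an object; the grip force is fixed at half the most. Time passes only in rows, so rows that repeat a pose let the fingers close, or fill a call up. It gives the time, the measured TCP pose, the force and the opening at its end, in the units of the state.
- r.sense(): the state, without advancing time (a new reading comes with each control period).
- optics.capture(name): name is "scene" or "top" or "wrist"; returns a dict with "image" (420x560x3 uint8, red, green, blue), "fov_y" (degrees; the focal length in pixels is half the picture's height over the tangent of half this angle, whatever the lens; pixels are square), "cx", "cy" (the principal point, pixels), "cam_to_world" (4x4, takes a point from camera to world coordinates). Camera axes: x right, y down, z forward; pixel columns grow to the right and rows downward; lengths in m; the calibration is good to about 2 mm. The wrist camera is an equidistant fisheye: a pixel r from the principal point sees the ray r / f radians off the axis. A picture is of the moment at which its call begins. There is no depth.
- r.finish_job(): hands the job in, once; it reports no verdict.
The state is a dict: "time_s": time; "joints": joint angles; "joint_velocities": joint speeds; "effort": joint torques, N m; "tcp_pos": TCP position; "ee_rot": TCP orientation; "wrist_force": force on the tool from outside, world axes, zero at the start; "moment": the same for the moment, N m; "gripper_width": opening from 0.0 (shut) to 1.0 (fully open).
Only numpy, scipy, OpenCV 4.12 (cv2) and the standard library are available. Lean on these libraries where they do the work, as an engineer would, in place of code of your own. Each camera call takes 0.05 s, during which the arm holds its last target.

## Working session

There is one attempt and no reset: what is moved stays moved. The work goes in short steps, Python scripts to look and compute and a tool call to move; the robot and the scene stay as the last step left them, time stands still between calls to the robot, and variables do not carry over. Pictures are saved under pics/ and viewed, and the job is handed in when it is done.

Besides the shell and the picture viewer there is one more tool, called as name(argument=value, ...) on one line, values as JSON. step_arm: Moves the arm, as the interface text tells. Its arguments: {"type":"object","properties":{"moves":{"type":"array"}},"required":["moves"]}

```bash
mkdir -p pics; ls
python3 - <<'E'
from station import r, optics
import cv2,numpy as np
s=r.sense();print({k:np.round(v,3).tolist() for k,v in s.items()})
for n in ["scene","top","wrist"]:
    c=optics.capture(n);cv2.imwrite(f"pics/{n}0.png",c["image"][:,:,::-1]);print(n,c["fov_y"],c["cx"],c["cy"],np.round(c["cam_to_world"],3).tolist())
E
```

```text
pics
{'time_s': 0.0, 'joints': [-58.982, 22.089, 0.38, -0.031, -68.408, -14.818], 'joint_velocities': [0.015, 0.071, 0.006, 0.001, 0.052, 0.087], 'effort': [-0.0, -39.067, 18.741, 4.22, 0.011, -0.0], 'tcp_pos': [0.174, -0.6, 0.198], 'ee_rot': [[0.96, -0.001, -0.279], [0.279, 0.002, 0.96], [-0.0, -1.0, 0.002]], 'wrist_force': [-0.054, -0.285, 0.266], 'moment': [0.002, -0.024, -0.011], 'gripper_width': 1.0}
scene 51.96369670426594 277.2946698550727 207.73624624614712 [[-0.163, 0.735, -0.659, 1.276], [0.987, 0.126, -0.103, 0.082], [0.007, -0.667, -0.745, 0.842], [0.0, 0.0, 0.0, 1.0]]
top 57.537222779362025 279.2684686482771 208.58019183384522 [[-0.027, -0.996, 0.08, 0.488], [-1.0, 0.027, -0.005, -0.052], [0.003, -0.08, -0.997, 1.15], [0.0, 0.0, 0.0, 1.0]]
wrist 65.70646984690485 278.6067064153329 209.1538556302706 [[-0.279, 0.922, 0.267, 0.101], [0.96, 0.268, 0.079, -0.622], [0.002, 0.279, -0.96, 0.383], [0.0, 0.0, 0.0, 1.0]]
```

View pics/top0.png

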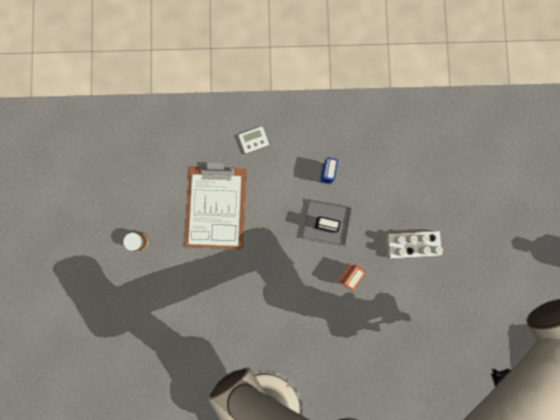

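View pics/scene0.png

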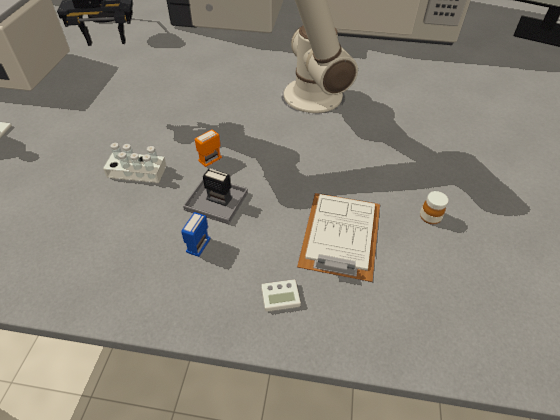

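View pics/wrist0.png

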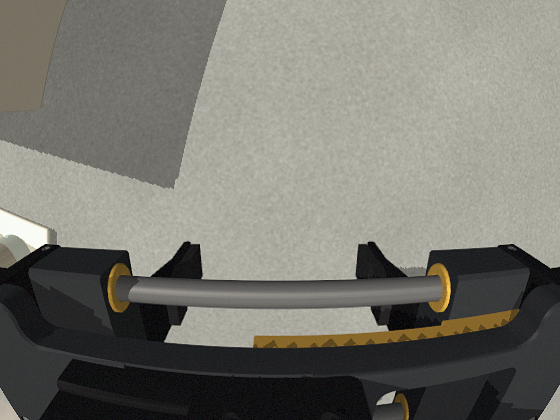

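The top view shows the black stamp in its tray at about (328,225), with an orange look-alike at (352,277) and a blue one at (330,170). The clipboard is at (215,208), and its larger box is at about (224,233). I'll enlarge these areas.

```bash
cat > h.py <<'E'
import numpy as np,cv2
def ray(c,u,v):
    f=210/np.tan(np.radians(c["fov_y"])/2); x=(u-c["cx"]);y=(v-c["cy"])
    if c.get("fish"):
        rr=np.hypot(x,y);t=rr/f;d=np.array([np.sin(t)*x/rr,np.sin(t)*y/rr,np.cos(t)])
    else: d=np.array([x/f,y/f,1.])
    T=np.array(c["cam_to_world"]);return T[:3,3],T[:3,:3]@d
def at(c,u,v,z):
    o,d=ray(c,u,v);return o+d*(z-o[2])/d[2]
def proj(c,P):
    f=210/np.tan(np.radians(c["fov_y"])/2);T=np.array(c["cam_to_world"]);p=T[:3,:3].T@(np.array(P)-T[:3,3])
    if c.get("fish"):
        rr=np.hypot(p[0],p[1]);t=np.arctan2(rr,p[2]);return np.array([c["cx"]+f*t*p[0]/rr,c["cy"]+f*t*p[1]/rr])
    return np.array([c["cx"]+f*p[0]/p[2],c["cy"]+f*p[1]/p[2]])
def crop(img,u0,v0,w,h,k,name):
    cv2.imwrite(name,cv2.resize(img[v0:v0+h,u0:u0+w,::-1],None,fx=k,fy=k,interpolation=cv2.INTER_CUBIC))
E
python3 - <<'E'
from station import optics
from h import *
import pickle
a=optics.capture("top");b=optics.capture("scene")
pickle.dump((a,b),open("c0.pkl","wb"))
crop(a["image"],295,190,65,65,9,"pics/t_st.png")
crop(a["image"],175,155,80,100,6,"pics/t_cb.png")
crop(b["image"],175,160,80,65,9,"pics/s_st.png")
E
```

```text
(no output)
```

View pics/t_st.png

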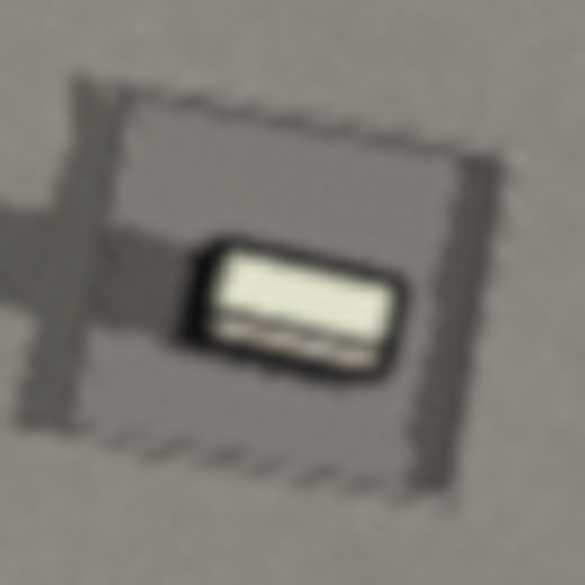

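View pics/t_cb.png

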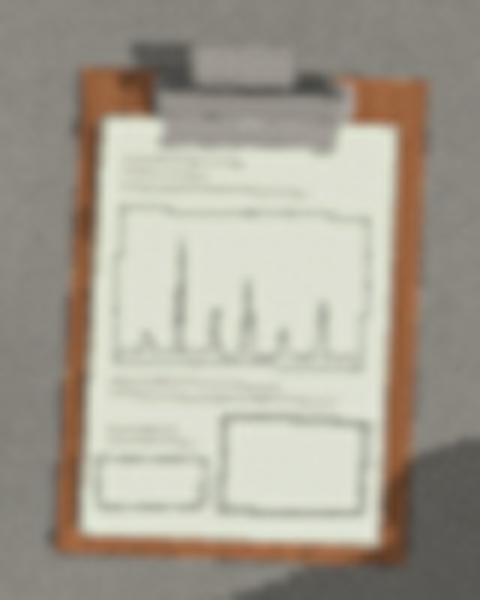

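View pics/s_st.png

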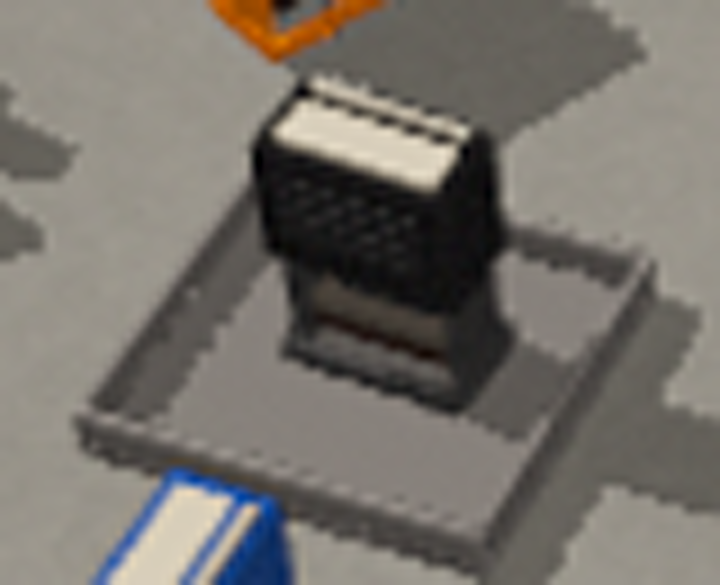

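Run:
```python
from h import *
import pickle
a,b=pickle.load(open("c0.pkl","rb"))
def P(pts,k,u0,v0,z,c=a): return np.array([at(c,(u+.5)/k-.5+u0,(v+.5)/k-.5+v0,z)[:2] for u,v in pts])
def fit(name,p):
    e=p[1]-p[0];l=[np.linalg.norm(p[(i+1)%4]-p[i]) for i in range(4)]
    d=(p[1]-p[0])+(p[2]-p[3]); # along -y local
    x=(p[0]-p[3])+(p[1]-p[2])
    print(name,"c",p.mean(0).round(4),"sides",np.round(l,4),"yaw from y",np.degrees(np.arctan2(d[0],-d[1])).round(2),"from x",np.degrees(np.arctan2(x[1],x[0])).round(2))
fit("cap",P([(212,240),(408,276),(388,382),(200,345)],9,295,190,.09))
fit("white",P([(222,252),(392,290),(375,368),(208,335)],9,295,190,.09))
fit("tray",P([(75,80),(503,158),(448,505),(18,425)],9,295,190,.018))
fit("board",P([(84,70),(428,82),(404,560),(56,550)],6,175,155,.004))
fit("page",P([(100,117),(398,127),(380,545),(80,535)],6,175,155,.013))
fit("box",P([(222,417),(368,424),(362,513),(220,508)],6,175,155,.013))
fit("scap",P([(480,130),(305,80),(258,143),(440,195)],9,175,160,.09,b))
```

```text
cap c [ 0.5269 -0.192 ] sides [0.0614 0.0333 0.0588 0.0326] yaw from y -12.31 from x -10.74
white c [ 0.5268 -0.1911] sides [0.0536 0.0246 0.0523 0.026 ] yaw from y -13.45 from x -13.0
tray c [ 0.5363 -0.1882] sides [0.1436 0.1157 0.1431 0.1154] yaw from y -11.98 from x -11.25
board c [0.5909 0.1344] sides [0.1739 0.2404 0.1729 0.2415] yaw from y -3.35 from x -3.86
page c [0.5822 0.1348] sides [0.1492 0.2083 0.148  0.2083] yaw from y -3.45 from x -3.35
box c [0.5141 0.1093] sides [0.0724 0.044  0.0701 0.0449] yaw from y -3.92 from x -3.41
scap c [ 0.5284 -0.1928] sides [0.0548 0.0277 0.0561 0.0274] yaw from y -11.9 from x 168.77
```

step_arm(moves=[[[0,-0.07,0,3,0,2,100],[0,-0.14,0,6,0,4,100],[0,-0.22,0,9,0,6,100],[0,-0.29,0,12,0,8,100],[0,-0.36,0,15,0,10,100]]])

```text
time_s: 0.67
tcp_pos: [0.2912, -0.4609, 0.1995]
ee_rot: [[0.799, 0.0, -0.602], [0.602, 0.0, 0.799], [0.0, -1.0, 0.0]]
wrist_force: [0.2, -0.3, 0.1]
gripper_width: 1.006
```

```bash
cat > go.py <<'E'
import sys
from station import r
from h import *
# usage: go.py x y z yaw(deg of tool z axis)
s=r.sense();p=np.array(s["tcp_pos"]);R=np.array(s["ee_rot"])
print("t",round(float(s["time_s"]),2),"p",p.round(4),"yaw",np.degrees(np.arctan2(R[1,2],R[0,2])).round(2),"down",R[:,1].round(4),"F",np.round(s["wrist_force"],2),"M",np.round(s["moment"],3),"w",round(float(s["gripper_width"]),3))
if len(sys.argv)>4:
    x,y,z,yaw=map(float,sys.argv[1:5]);a=np.radians(yaw)
    y0=np.arctan2(R[1,2],R[0,2]);Z=np.array([np.cos(y0),np.sin(y0),0]);Y=np.array([0,0,-1.]);X=np.cross(Y,Z)
    d=np.array([x,y,z])-p;dy=(a-y0+np.pi)%(2*np.pi)-np.pi
    print("turn y rad",round(-dy,4),"cm",(100*np.array([X@d,Y@d,Z@d])).round(2))
E
python3 go.py .527 -.192 .2 167.5
```

```text
t 0.67 p [ 0.2912 -0.4609  0.1995] yaw 127.0 down [ 0.e+00  1.e-04 -1.e+00] F [ 0.16 -0.28  0.14] M [ 0.036 -0.041  0.023] w 1.006
turn y rad -0.7069 cm [35.01 -0.05  7.29]
```

step_arm(moves=[[[0,-0.08,0,3.6,0,0.75,100],[0,-0.16,0,7.2,0,1.5,100],[0,-0.24,0,10.8,0,2.2,100],[0,-0.32,0,14.4,0,3,100],[0,-0.4,0,18,0,3.7,100]]])

```text
time_s: 1.08
tcp_pos: [0.4132, -0.3231, 0.1997]
ee_rot: [[0.5, 0.0, -0.866], [0.866, -0.0, 0.5], [0.0, -1.0, -0.0]]
wrist_force: [0.4, -0.4, -0.9]
gripper_width: 0.999
```

```bash
python3 go.py .527 -.192 .2 167.5
```

```text
t 1.08 p [ 0.4132 -0.3231  0.1997] yaw 149.98 down [ 3.e-04 -0.e+00 -1.e+00] F [ 0.37 -0.35 -0.92] M [0.041 0.037 0.002] w 0.999
turn y rad -0.3058 cm [17.04 -0.03 -3.29]
```

step_arm(moves=[[[0,-0.08,0,4,0,-0.8,100],[0,-0.16,0,8,0,-1.6,100],[0,-0.24,0,12,0,-2.4,100],[0,-0.306,0,15.5,0,-3,100],[0,-0.306,0,17,0,-3.3,100]]])

```text
time_s: 1.5
tcp_pos: [0.529, -0.1915, 0.1994]
ee_rot: [[0.215, 0.001, -0.977], [0.977, 0.0, 0.215], [0.0, -1.0, -0.001]]
wrist_force: [0.8, 0.3, -0.2]
gripper_width: 1.0
```

step_arm(moves=[[[0,0,0,0,0,0,100],[0,0,0,0,0,0,100],[0,0,0,0,0,0,100],[0,0,0,0,0,0,100],[0,0,0,0,0,0,100]]])

```text
time_s: 1.92
tcp_pos: [0.5257, -0.1956, 0.1997]
ee_rot: [[0.222, -0.0, -0.975], [0.975, -0.0, 0.222], [-0.0, -1.0, 0.0]]
wrist_force: [-0.1, -0.4, -0.9]
gripper_width: 1.0
```

```bash
python3 go.py .527 -.192 .2 167.5
python3 - <<'E'
from station import optics
from h import *
import pickle
w=optics.capture("wrist");w["fish"]=1;s=optics.capture("scene");pickle.dump((w,s),open("c1.pkl","wb"))
cv2.imwrite("pics/w1.png",w["image"][:,:,::-1]);cv2.imwrite("pics/s1.png",s["image"][:,:,::-1])
crop(w["image"],190,100,200,150,4,"pics/w1c.png")
E
```

```text
t 1.92 p [ 0.5257 -0.1956  0.1997] yaw 167.16 down [-0. -0. -1.] F [-0.07 -0.38 -0.88] M [ 0.009  0.054 -0.035] w 1.0
turn y rad -0.006 cm [ 0.38 -0.03 -0.04]
```

View pics/w1.png

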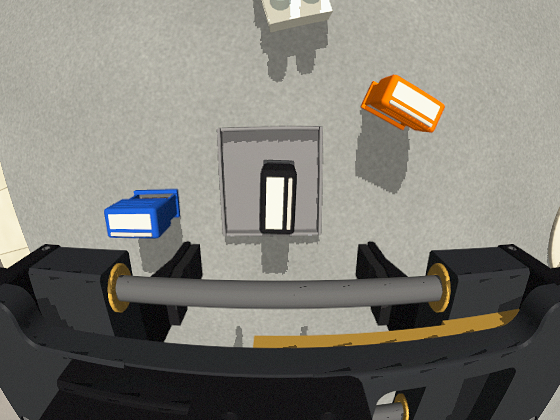

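View pics/s1.png

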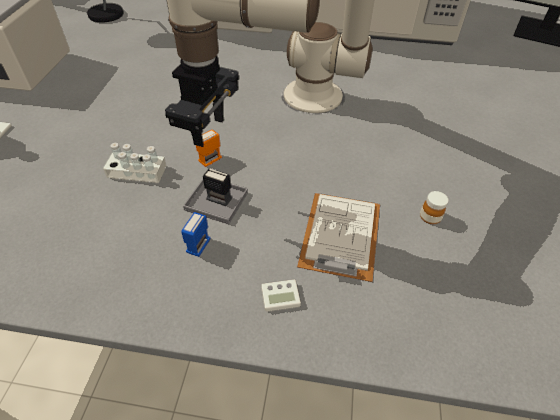

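The wrist view shows the stamp's cap at about (278,205), with the ridge on its right (robot) side. The orange and blue look-alikes are well clear. I'll enlarge it to measure.

Run:
```python
from h import *
import pickle
w,s=pickle.load(open("c1.pkl","rb"))
crop(w["image"],210,115,125,130,6,"pics/w1c.png"); im=cv2.imread("pics/w1c.png");cv2.imwrite("pics/w1c.png",im[:600])
crop(w["image"],210,115,125,100,6,"pics/w1a.png")
crop(w["image"],240,150,70,100,6,"pics/w1b.png")
```

```text
(no output)
```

View pics/w1b.png

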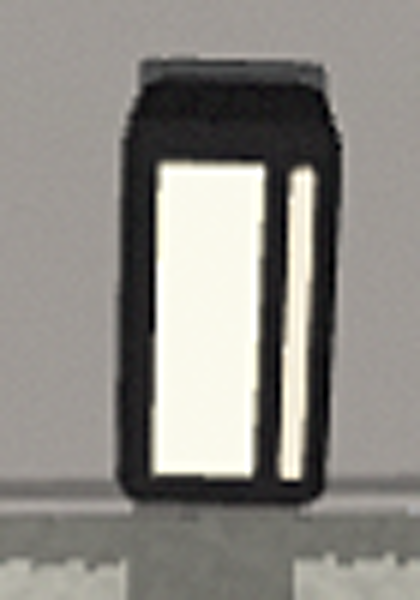

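Run:
```python
from h import *
import pickle
w,s=pickle.load(open("c1.pkl","rb"))
A=lambda u,v,z=.09: at(w,(u+.5)/6-.5+240,(v+.5)/6-.5+150,z)[:2]
l1,l2,r1,r2=A(127,165),A(118,490),A(340,165),A(327,490)
print("widths",np.linalg.norm(l1-r1),np.linalg.norm(l2-r2))
m1=(l1+r1)/2;m2=(l2+r2)/2;d=m2-m1;print("yaw stamp", np.degrees(np.arctan2(d[1],d[0]))-90)
g1,g2=A(302,167),A(288,479);e=g2-g1;print("ridge len",np.linalg.norm(e),np.degrees(np.arctan2(e[1],e[0]))-90)
h1,h2=A(156,163),A(152,476);e=h2-h1;print("label len",np.linalg.norm(e),np.degrees(np.arctan2(e[1],e[0]))-90)
d/=np.linalg.norm(d);gc=((g1+g2)/2+(h1+h2)/2)/2
c=m1+d*((gc-m1)@d);print("centre",c)
print("near end",A(222,503),(A(222,503)-c)@d)
```

```text
widths 0.032662639523908014 0.03357639273590206
yaw stamp -14.757021916384147
ridge len 0.050705279728241875 -14.838430682153529
label len 0.05081279788416433 -14.170135859639984
centre [ 0.52730243 -0.19318492]
near end [ 0.53487727 -0.16444817] 0.02971832006232952
```

```bash
python3 go.py .5273 -.1932 .064 165.4
```

```text
t 2.02 p [ 0.526  -0.1954  0.1997] yaw 167.18 down [ 2.e-04 -0.e+00 -1.e+00] F [-0.11  0.75 -0.02] M [0.013 0.091 0.037] w 1.001
turn y rad 0.0311 cm [ 0.25 13.57 -0.07]
```

step_arm(moves=[[[0,0.03,0,0.25,2,-0.07,100],[0,0.03,0,0.25,4,-0.07,100],[0,0.03,0,0.25,6,-0.07,100],[0,0.03,0,0.25,8,-0.07,100],[0,0.03,0,0.25,9.5,-0.07,100]]])

```text
time_s: 2.43
tcp_pos: [0.5268, -0.1926, 0.1031]
ee_rot: [[0.251, -0.002, -0.968], [0.968, 0.0, 0.251], [0.0, -1.0, 0.002]]
wrist_force: [-0.5, -0.5, -0.5]
gripper_width: 1.001
```

step_arm(moves=[[[0,0,0,0,1,0,100],[0,0,0,0,2,0,100],[0,0,0,0,3,0,100],[0,0,0,0,3.7,0,100],[0,0,0,0,4.1,0,100]]])

```text
time_s: 2.85
tcp_pos: [0.5276, -0.1923, 0.0628]
ee_rot: [[0.25, -0.001, -0.968], [0.968, 0.0, 0.25], [-0.0, -1.0, 0.001]]
wrist_force: [0.4, 0.0, 0.8]
gripper_width: 1.001
```

step_arm(moves=[[[0,0,0,0,0,0,100],[0,0,0,0,0,0,100],[0,0,0,0,0,0,85],[0,0,0,0,0,0,75],[0,0,0,0,0,0,65]]])

```text
time_s: 3.27
tcp_pos: [0.5282, -0.1923, 0.0641]
ee_rot: [[0.249, 0.001, -0.968], [0.968, -0.0, 0.249], [0.0, -1.0, -0.001]]
wrist_force: [-0.7, 0.8, -0.3]
gripper_width: 0.855
```

```bash
python3 go.py .5273 -.1932 .064 165.4
python3 - <<'E'
from station import optics
from h import *
w=optics.capture("wrist")
cv2.imwrite("pics/w2.png",w["image"][:,:,::-1])
E
```

```text
t 3.27 p [ 0.5282 -0.1923  0.0641] yaw 165.57 down [ 1.1e-03 -1.0e-04 -1.0e+00] F [-0.68  0.79 -0.33] M [ 0.055  0.043 -0.027] w 0.855
turn y rad 0.0029 cm [-0.11  0.01  0.06]
```

View pics/w2.png

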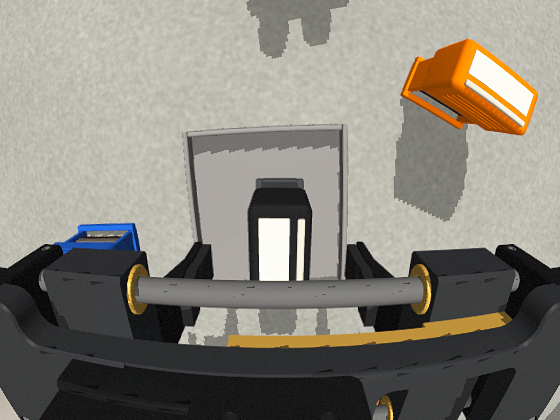

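The cap at about (280,250) sits centred between the jaws (208 to 350). I'll close the gripper.

step_arm(moves=[[[0,0,0,0,0,0,58],[0,0,0,0,0,0,52],[0,0,0,0,0,0,46],[0,0,0,0,0,0,42],[0,0,0,0,0,0,39]]])

```text
time_s: 3.73
tcp_pos: [0.5278, -0.1922, 0.0636]
ee_rot: [[0.249, -0.0, -0.968], [0.968, -0.0, 0.249], [-0.0, -1.0, 0.0]]
wrist_force: [0.8, -0.5, 0.1]
gripper_width: 0.441
```

step_arm(moves=[[[0,0,0,0,0,0,37],[0,0,0,0,0,0,35],[0,0,0,0,0,0,20],[0,0,0,0,0,0,0],[0,0,0,0,0,0,0]]])

```text
time_s: 4.15
tcp_pos: [0.5278, -0.1923, 0.0635]
ee_rot: [[0.249, -0.0, -0.968], [0.968, -0.0, 0.249], [-0.0, -1.0, -0.0]]
wrist_force: [0.6, 0.5, -0.9]
gripper_width: 0.381
```

step_arm(moves=[[[0,0,0,0,0,0,0],[0,0,0,0,0,0,0],[0,0,0,0,-0.2,0,0],[0,0,0,0,-0.4,0,0],[0,0,0,0,-0.8,0,0]]])

```text
time_s: 4.57
tcp_pos: [0.5273, -0.1921, 0.0712]
ee_rot: [[0.25, -0.001, -0.968], [0.968, 0.0, 0.25], [-0.0, -1.0, 0.001]]
wrist_force: [0.1, 0.1, -1.3]
gripper_width: 0.382
```

```bash
python3 go.py
```

```text
t 4.57 p [ 0.5273 -0.1921  0.0712] yaw 165.55 down [-1.4e-03  3.0e-04 -1.0e+00] F [ 0.06  0.07 -1.32] M [0.033 0.132 0.022] w 0.382
```

step_arm(moves=[[[0,0,0,0,-1,0,0],[0,0,0,0,-2.2,0,0],[0,0,0,0,-3.6,0,0],[0,0,0,0,-5,0,0],[0,0,0,0,-6,0,0]]])

```text
time_s: 4.98
tcp_pos: [0.5285, -0.1924, 0.1338]
ee_rot: [[0.249, 0.003, -0.968], [0.968, -0.001, 0.249], [0.0, -1.0, -0.003]]
wrist_force: [0.2, 0.3, -0.0]
gripper_width: 0.379
```

```bash
python3 go.py .5142 .1095 .135 176.4;python3 - <<'E'
from station import optics
from h import *
w=optics.capture("wrist")
cv2.imwrite("pics/w3.png",w["image"][:,:,::-1])
E
```

```text
t 4.98 p [ 0.5285 -0.1924  0.1338] yaw 165.58 down [ 2.5e-03 -5.0e-04 -1.0e+00] F [ 0.15  0.26 -0.01] M [0.018 0.025 0.036] w 0.379
turn y rad -0.1889 cm [28.88 -0.12  8.91]
```

View pics/w3.png

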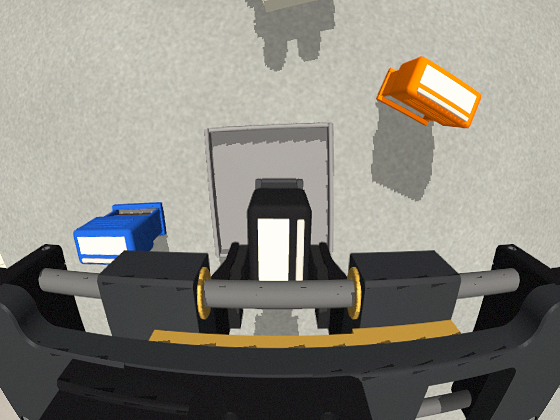

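step_arm(moves=[[[0,-0.03,0,1,0,0.3,0],[0,-0.07,0,3,0,0.9,0],[0,-0.11,0,5.5,0,1.7,0],[0,-0.15,0,8.5,0,2.6,0],[0,-0.189,0,11.5,0,3.5,0]]])

```text
time_s: 5.45
tcp_pos: [0.5216, -0.0708, 0.1308]
ee_rot: [[0.061, -0.002, -0.998], [0.998, 0.0, 0.061], [0.0, -1.0, 0.002]]
wrist_force: [-0.3, 0.9, -1.1]
gripper_width: 0.384
```

```bash
python3 go.py .5142 .1095 .135 176.4
```

```text
t 5.45 p [ 0.5216 -0.0708  0.1308] yaw 176.48 down [-1.6e-03  2.0e-04 -1.0e+00] F [-0.28  0.86 -1.06] M [0.097 0.026 0.002] w 0.384
turn y rad 0.0015 cm [17.96 -0.42  1.84]
```

step_arm(moves=[[[0,0,0,3,0,0.3,0],[0,0,0,6,0,0.6,0],[0,0,0,9,0,0.9,0],[0,0,0,12,0,1.2,0],[0,0,0,15,0,1.5,0]]])

```text
time_s: 5.87
tcp_pos: [0.5159, 0.0802, 0.1309]
ee_rot: [[0.062, -0.001, -0.998], [0.998, -0.0, 0.062], [-0.0, -1.0, 0.001]]
wrist_force: [0.4, -0.7, -1.1]
gripper_width: 0.378
```

step_arm(moves=[[[0,0,0,3,0,0.1,0],[0,0,0,6,0,0.2,0],[0,0,0,8.5,0,0.3,0],[0,0,0,10,0,0.3,0],[0,0,0,10.5,0,0.3,0]]])

```text
time_s: 6.28
tcp_pos: [0.5203, 0.1857, 0.1309]
ee_rot: [[0.06, -0.001, -0.998], [0.998, -0.0, 0.06], [-0.0, -1.0, 0.001]]
wrist_force: [-0.0, -0.2, -0.5]
gripper_width: 0.385
```

step_arm(moves=[[[0,0,0,0,0,0,0],[0,0,0,0,0,0,0],[0,0,0,0,0,0,0],[0,0,0,0,0,0,0],[0,0,0,0,0,0,0]]])

```text
time_s: 6.7
tcp_pos: [0.5207, 0.1824, 0.1316]
ee_rot: [[0.064, -0.0, -0.998], [0.998, -0.0, 0.064], [-0.0, -1.0, 0.0]]
wrist_force: [-0.2, -0.4, -1.5]
gripper_width: 0.384
```

```bash
python3 go.py .5142 .1095 .135 176.4;python3 - <<'E'
from station import optics
from h import *
import pickle
w=optics.capture("wrist");w["fish"]=1;pickle.dump(w,open("c4.pkl","wb"))
cv2.imwrite("pics/w4.png",w["image"][:,:,::-1])
E
```

```text
t 6.7 p [0.5207 0.1824 0.1316] yaw 176.31 down [-1.e-04 -1.e-04 -1.e+00] F [-0.16 -0.36 -1.55] M [ 0.038  0.078 -0.005] w 0.384
turn y rad -0.0016 cm [-7.32 -0.34  0.18]
```

View pics/w4.png

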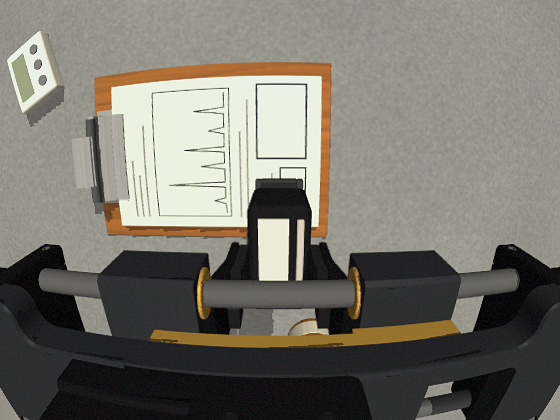

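The wrist view shows the big box at about (256..307, 83..159) and the board corners near (95,77) and (331,63). I'll enlarge it.

Run:
```python
from h import *
import pickle
w=pickle.load(open("c4.pkl","rb"))
crop(w["image"],235,55,105,100,6,"pics/w4a.png")
crop(w["image"],235,120,105,100,6,"pics/w4b.png")
```

```text
(no output)
```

View pics/w4a.png

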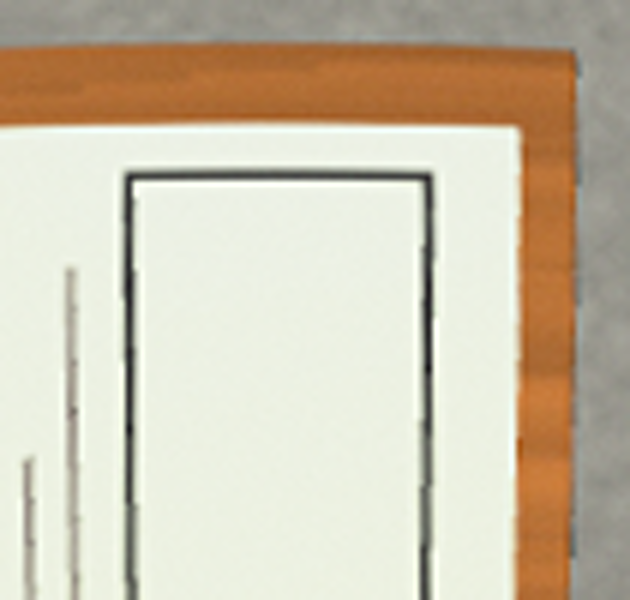

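View pics/w4b.png

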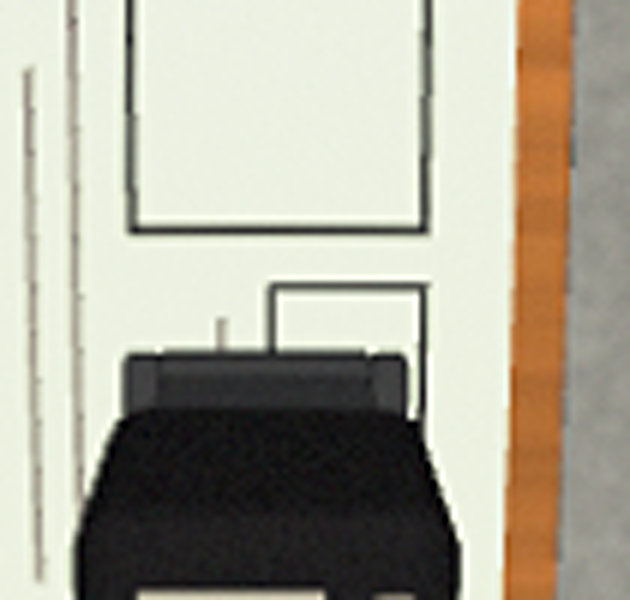

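Run:
```python
from h import *
import pickle
w=pickle.load(open("c4.pkl","rb"))
A=lambda u,v,z,v0: at(w,(u+.5)/6-.5+235,(v+.5)/6-.5+v0,z)[:2]
for z in (.006,.010,.015,.02):
    p=np.array([A(129,175,z,55),A(430,175,z,55),A(427,231,z,120),A(133,231,z,120)])
    l=[np.linalg.norm(p[(i+1)%4]-p[i]) for i in range(4)]
    d=p[3]-p[0]+p[2]-p[1]; e=p[0]-p[1]+p[3]-p[2]
    print(z,p.mean(0).round(4),np.round(l,4),"yaw",np.degrees(np.arctan2(d[1],d[0]))-90,np.degrees(np.arctan2(e[1],e[0])))
tcp=np.array([.5207,.1824]);yw=np.radians(176.31);Z=np.array([np.cos(yw),np.sin(yw)]);X=np.array([Z[1],-Z[0]])
for z in (.0718,):
    q=[A(124,354,z,120),A(408,354,z,120)];c=(q[0]+q[1])/2-tcp
    print("foot w",np.linalg.norm(q[0]-q[1]),"end centre toolx",c@X,"toolz",c@Z)
    e=q[0]-q[1];print("yaw",np.degrees(np.arctan2(e[1],e[0])))
```

```text
0.006 [0.5133 0.1087] [0.047  0.0714 0.047  0.0714] yaw -3.5742741282181214 -3.6010673557491293
0.01 [0.5133 0.1087] [0.0464 0.0705 0.0464 0.0704] yaw -3.574274128218093 -3.6010673557491426
0.015 [0.5134 0.1086] [0.0457 0.0693 0.0457 0.0693] yaw -3.5742741282180788 -3.6010673557491386
0.02 [0.5134 0.1086] [0.0449 0.0682 0.0449 0.0681] yaw -3.574274128218093 -3.601067355749106
foot w 0.036233867186496425 end centre toolx -0.03074171229383175 toolz 0.00038239352040180365
yaw -3.6815770109294825
```

```bash
python3 go.py .514 .1095 .091 176.4
```

```text
t 6.75 p [0.5208 0.1826 0.1317] yaw 176.32 down [ 0.  0. -1.] F [-0.1   0.09 -1.52] M [ 0.031  0.125 -0.007] w 0.382
turn y rad -0.0014 cm [-7.34  4.07  0.2 ]
```

step_arm(moves=[[[0,-0.001,0,-1.5,0,0.05,0],[0,-0.001,0,-3.5,0,0.1,0],[0,-0.001,0,-5.5,0,0.2,0],[0,-0.001,0,-6.9,0,0.2,0],[0,-0.001,0,-7.34,0,0.2,0]]])

```text
time_s: 7.17
tcp_pos: [0.5134, 0.1079, 0.1316]
ee_rot: [[0.064, -0.001, -0.998], [0.998, -0.0, 0.064], [-0.0, -1.0, 0.001]]
wrist_force: [-0.6, 0.3, -2.3]
gripper_width: 0.382
```

step_arm(moves=[[[0,0,0,0,0.6,0,0],[0,0,0,0,1.4,0,0],[0,0,0,0,2.4,0,0],[0,0,0,0,3.0,0,0],[0,0,0,0,3.3,0,0]]])

```text
time_s: 7.58
tcp_pos: [0.5132, 0.1105, 0.0966]
ee_rot: [[0.061, -0.003, -0.998], [0.998, -0.001, 0.061], [-0.002, -1.0, 0.003]]
wrist_force: [-0.6, -1.0, -2.2]
gripper_width: 0.381
```

step_arm(moves=[[[0,0,0,0,0,0,0],[0,0,0,0,0,0,0],[0,0,0,0,0,0,0],[0,0,0,0,0,0,0],[0,0,0,0,0,0,0]]])

```text
time_s: 8.0
tcp_pos: [0.5143, 0.1105, 0.0989]
ee_rot: [[0.062, 0.001, -0.998], [0.998, 0.0, 0.062], [0.0, -1.0, -0.001]]
wrist_force: [-0.3, 0.4, -2.5]
gripper_width: 0.385
```

```bash
python3 go.py .514 .1095 .091 176.4;python3 - <<'E'
from station import optics
from h import *
import pickle
w=optics.capture("wrist");w["fish"]=1;pickle.dump(w,open("c5.pkl","wb"))
crop(w["image"],220,120,105,100,6,"pics/w5.png")
E
python3 go.py .514 .1095 .091 176.4
```

```text
t 8.0 p [0.5143 0.1105 0.0989] yaw 176.46 down [ 8.e-04  4.e-04 -1.e+00] F [-0.27  0.38 -2.5 ] M [ 0.003  0.135 -0.029] w 0.385
turn y rad 0.001 cm [-0.11  0.79  0.03]
t 8.05 p [0.5143 0.1105 0.0989] yaw 176.45 down [ 7.e-04  4.e-04 -1.e+00] F [-0.49 -0.66 -1.14] M [0.032 0.084 0.018] w 0.382
turn y rad 0.0009 cm [-0.1   0.79  0.02]
```

View pics/w5.png

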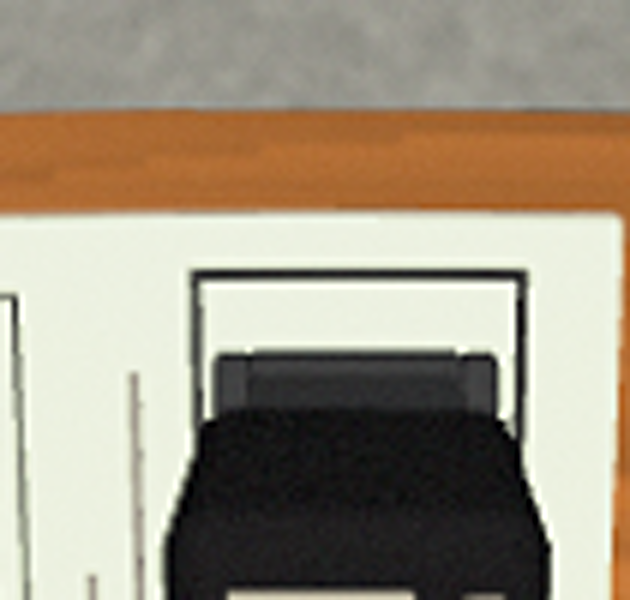

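step_arm(moves=[[[0,0,0,-0.05,0.2,0,0],[0,0,0,-0.1,0.5,0,0],[0,0,0,-0.1,0.8,0,0],[0,0,0,-0.1,1.1,0,0],[0,0,0,-0.1,1.3,0,0]]])

```text
time_s: 8.47
tcp_pos: [0.5137, 0.1092, 0.0849]
ee_rot: [[0.062, -0.001, -0.998], [0.998, -0.0, 0.062], [-0.0, -1.0, 0.001]]
wrist_force: [0.4, 0.3, -1.8]
gripper_width: 0.38
```

step_arm(moves=[[[0,0,0,0,0,0,0],[0,0,0,0,0.04,0,0],[0,0,0,0,0.08,0,0],[0,0,0,0,0.12,0,0],[0,0,0,0,0.16,0,0]]])

```text
time_s: 8.88
tcp_pos: [0.5141, 0.1094, 0.084]
ee_rot: [[0.062, 0.0, -0.998], [0.998, 0.0, 0.062], [0.0, -1.0, -0.0]]
wrist_force: [0.8, -0.4, -1.7]
gripper_width: 0.379
```

step_arm(moves=[[[0,0,0,0,0.04,0,0],[0,0,0,0,0.08,0,0],[0,0,0,0,0.12,0,0],[0,0,0,0,0.16,0,0],[0,0,0,0,0.2,0,0]]])

```text
time_s: 9.3
tcp_pos: [0.514, 0.1093, 0.0819]
ee_rot: [[0.062, -0.0, -0.998], [0.998, -0.0, 0.062], [-0.0, -1.0, 0.0]]
wrist_force: [-0.8, 0.0, -1.5]
gripper_width: 0.381
```

```bash
python3 go.py .514 .1095 .091 176.4;python3 - <<'E'
from station import optics
from h import *
import pickle
w=optics.capture("wrist")
crop(w["image"],220,120,105,100,6,"pics/w6.png")
E
python3 go.py
```

```text
t 9.3 p [0.514  0.1093 0.0819] yaw 176.45 down [-0. -0. -1.] F [-0.82  0.03 -1.54] M [ 0.048  0.117 -0.015] w 0.381
turn y rad 0.0008 cm [ 0.02 -0.91  0.  ]
t 9.35 p [0.5139 0.1093 0.0818] yaw 176.44 down [-2.e-04 -0.e+00 -1.e+00] F [-0.35  0.32 -1.44] M [0.011 0.073 0.056] w 0.381
```

View pics/w6.png

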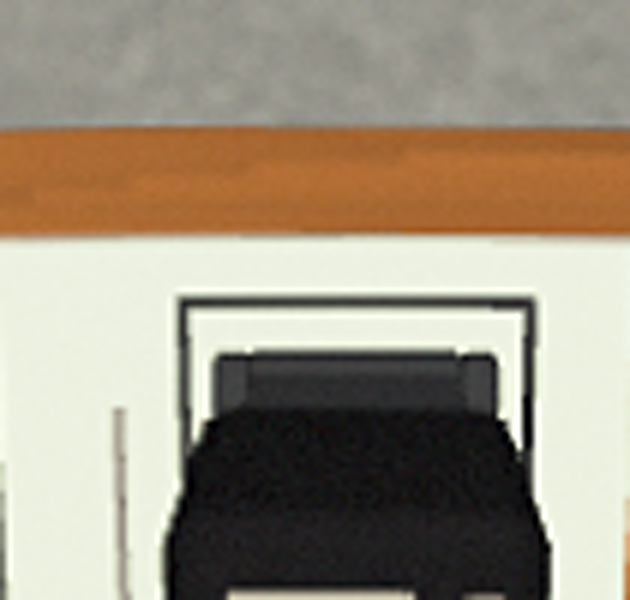

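The foot (217 to 497) is centred in the box (184 to 532), so I'll feel downwards slowly.

step_arm(moves=[[[0,0,0,0,0.04,0,0],[0,0,0,0,0.08,0,0],[0,0,0,0,0.12,0,0],[0,0,0,0,0.16,0,0],[0,0,0,0,0.2,0,0]]])

```text
time_s: 9.77
tcp_pos: [0.514, 0.1094, 0.0799]
ee_rot: [[0.062, -0.0, -0.998], [0.998, -0.0, 0.062], [-0.0, -1.0, 0.0]]
wrist_force: [0.4, 0.8, -1.2]
gripper_width: 0.384
```

step_arm(moves=[[[0,0,0,0,0.04,0,0],[0,0,0,0,0.08,0,0],[0,0,0,0,0.12,0,0],[0,0,0,0,0.16,0,0],[0,0,0,0,0.2,0,0]]])

```text
time_s: 10.18
tcp_pos: [0.514, 0.1093, 0.0779]
ee_rot: [[0.062, 0.0, -0.998], [0.998, 0.0, 0.062], [0.0, -1.0, -0.0]]
wrist_force: [0.2, 0.0, -1.3]
gripper_width: 0.384
```

step_arm(moves=[[[0,0,0,0,0.04,0,0],[0,0,0,0,0.08,0,0],[0,0,0,0,0.12,0,0],[0,0,0,0,0.16,0,0],[0,0,0,0,0.2,0,0]]])

```text
time_s: 10.6
tcp_pos: [0.514, 0.1094, 0.0759]
ee_rot: [[0.062, 0.0, -0.998], [0.998, 0.0, 0.062], [0.0, -1.0, -0.0]]
wrist_force: [0.5, -0.4, -0.6]
gripper_width: 0.378
```

step_arm(moves=[[[0,0,0,0,0.04,0,0],[0,0,0,0,0.08,0,0],[0,0,0,0,0.12,0,0],[0,0,0,0,0.16,0,0],[0,0,0,0,0.2,0,0]]])

```text
time_s: 11.02
tcp_pos: [0.514, 0.1094, 0.0739]
ee_rot: [[0.062, 0.0, -0.998], [0.998, -0.0, 0.062], [-0.0, -1.0, -0.0]]
wrist_force: [-0.8, -0.1, -1.7]
gripper_width: 0.382
```

step_arm(moves=[[[0,0,0,0,0.04,0,0],[0,0,0,0,0.08,0,0],[0,0,0,0,0.12,0,0],[0,0,0,0,0.16,0,0],[0,0,0,0,0.2,0,0]]])

```text
time_s: 11.43
tcp_pos: [0.514, 0.1094, 0.0719]
ee_rot: [[0.062, -0.0, -0.998], [0.998, 0.0, 0.062], [0.0, -1.0, 0.0]]
wrist_force: [-0.1, 0.6, -1.0]
gripper_width: 0.377
```

step_arm(moves=[[[0,0,0,0,0.04,0,0],[0,0,0,0,0.08,0,0],[0,0,0,0,0.12,0,0],[0,0,0,0,0.16,0,0],[0,0,0,0,0.2,0,0]]])

```text
time_s: 11.85
tcp_pos: [0.5141, 0.1094, 0.0703]
ee_rot: [[0.062, 0.0, -0.998], [0.998, 0.0, 0.062], [0.0, -1.0, -0.0]]
wrist_force: [-1.6, 0.6, 3.4]
gripper_width: 0.383
```

step_arm(moves=[[[0,0,0,0,0.04,0,0],[0,0,0,0,0.08,0,0],[0,0,0,0,0.12,0,0],[0,0,0,0,0.16,0,0],[0,0,0,0,0.2,0,0]]])

```text
time_s: 12.27
tcp_pos: [0.5142, 0.1093, 0.0681]
ee_rot: [[0.062, 0.0, -0.998], [0.998, 0.0, 0.062], [0.0, -1.0, -0.0]]
wrist_force: [-1.9, 0.2, 4.7]
gripper_width: 0.383
```

step_arm(moves=[[[0,0,0,0,0.04,0,0],[0,0,0,0,0.08,0,0],[0,0,0,0,0.12,0,0],[0,0,0,0,0.16,0,0],[0,0,0,0,0.2,0,0]]])

```text
time_s: 12.68
tcp_pos: [0.5142, 0.1094, 0.0662]
ee_rot: [[0.062, 0.0, -0.998], [0.998, -0.0, 0.062], [-0.0, -1.0, -0.0]]
wrist_force: [-2.3, 0.1, 5.7]
gripper_width: 0.379
```

step_arm(moves=[[[0,0,0,0,0.03,0,0],[0,0,0,0,0.06,0,0],[0,0,0,0,0.09,0,0],[0,0,0,0,0.12,0,0],[0,0,0,0,0.15,0,0]]])

```text
time_s: 13.1
tcp_pos: [0.5142, 0.1094, 0.0649]
ee_rot: [[0.062, 0.0, -0.998], [0.998, -0.0, 0.062], [-0.0, -1.0, -0.0]]
wrist_force: [-1.8, 0.9, 6.4]
gripper_width: 0.379
```

```bash
python3 go.py .514 .1095 .062 176.4
```

```text
t 13.1 p [0.5142 0.1094 0.0649] yaw 176.46 down [ 3.e-04 -0.e+00 -1.e+00] F [-1.78  0.91  6.44] M [-0.067  0.937 -0.026] w 0.379
turn y rad 0.0011 cm [0.01 0.29 0.02]
```

step_arm(moves=[[[0,0,0,0,0.03,0,0],[0,0,0,0,0.06,0,0],[0,0,0,0,0.09,0,0],[0,0,0,0,0.12,0,0],[0,0,0,0,0.15,0,0]]])

```text
time_s: 13.52
tcp_pos: [0.5142, 0.1094, 0.0635]
ee_rot: [[0.062, 0.0, -0.998], [0.998, -0.0, 0.062], [0.0, -1.0, -0.0]]
wrist_force: [-2.5, -0.9, 7.3]
gripper_width: 0.384
```

step_arm(moves=[[[0,0,0,0,0.02,0,0],[0,0,0,0,0.04,0,0],[0,0,0,0,0.06,0,0],[0,0,0,0,0.08,0,0],[0,0,0,0,0.1,0,0]]])

```text
time_s: 13.93
tcp_pos: [0.5142, 0.1094, 0.0627]
ee_rot: [[0.062, 0.0, -0.998], [0.998, -0.0, 0.062], [-0.0, -1.0, -0.0]]
wrist_force: [-1.7, -0.2, 8.6]
gripper_width: 0.384
```

```bash
python3 go.py .514 .1095 .062 176.4
```

```text
t 13.93 p [0.5142 0.1094 0.0627] yaw 176.47 down [ 5.e-04 -1.e-04 -1.e+00] F [-1.75 -0.16  8.63] M [-0.093  1.026 -0.034] w 0.384
turn y rad 0.0012 cm [0.01 0.07 0.02]
```

step_arm(moves=[[[0,0,0,0,0.01,0,0],[0,0,0,0,0.02,0,0],[0,0,0,0,0.03,0,0],[0,0,0,0,0.04,0,0],[0,0,0,0,0.05,0,0]]])

```text
time_s: 14.35
tcp_pos: [0.5142, 0.1094, 0.0622]
ee_rot: [[0.062, 0.001, -0.998], [0.998, -0.0, 0.062], [-0.0, -1.0, -0.001]]
wrist_force: [-3.3, -0.1, 9.8]
gripper_width: 0.382
```

step_arm(moves=[[[0,0,0,0,0.01,0,0],[0,0,0,0,0.02,0,0],[0,0,0,0,0.03,0,0],[0,0,0,0,0.04,0,0],[0,0,0,0,0.05,0,0]]])

```text
time_s: 14.77
tcp_pos: [0.5142, 0.1094, 0.0618]
ee_rot: [[0.062, 0.001, -0.998], [0.998, -0.0, 0.062], [-0.0, -1.0, -0.001]]
wrist_force: [-3.2, -0.5, 8.9]
gripper_width: 0.378
```

```bash
python3 go.py .514 .1095 .062 176.4
```

```text
t 14.77 p [0.5142 0.1094 0.0618] yaw 176.47 down [ 6.e-04 -0.e+00 -1.e+00] F [-3.19 -0.46  8.85] M [-0.063  1.08   0.009] w 0.378
turn y rad 0.0012 cm [ 0.01 -0.02  0.02]
```

step_arm(moves=[[[0,0,0,0,0.01,0,0],[0,0,0,0,0.02,0,0],[0,0,0,0,0.03,0,0],[0,0,0,0,0.03,0,0],[0,0,0,0,0.03,0,0]]])

```text
time_s: 15.18
tcp_pos: [0.5142, 0.1094, 0.0615]
ee_rot: [[0.062, 0.0, -0.998], [0.998, -0.0, 0.062], [-0.0, -1.0, -0.001]]
wrist_force: [-1.8, -1.5, 9.0]
gripper_width: 0.381
```

```bash
python3 go.py .514 .1095 .062 176.4
```

```text
t 15.18 p [0.5142 0.1094 0.0615] yaw 176.47 down [ 5.e-04 -1.e-04 -1.e+00] F [-1.8  -1.53  9.05] M [-0.089  1.192 -0.045] w 0.381
turn y rad 0.0013 cm [ 0.01 -0.05  0.02]
```

step_arm(moves=[[[0,0,0,0,0.01,0,0],[0,0,0,0,0.02,0,0],[0,0,0,0,0.03,0,0],[0,0,0,0,0.03,0,0],[0,0,0,0,0.03,0,0]]])

```text
time_s: 15.6
tcp_pos: [0.5143, 0.1093, 0.0613]
ee_rot: [[0.062, 0.001, -0.998], [0.998, -0.0, 0.062], [-0.0, -1.0, -0.001]]
wrist_force: [-3.6, 0.4, 9.4]
gripper_width: 0.378
```

```bash
python3 go.py .514 .1095 .062 176.4
```

```text
t 15.6 p [0.5143 0.1093 0.0613] yaw 176.47 down [ 6.e-04 -1.e-04 -1.e+00] F [-3.57  0.44  9.38] M [-0.028  1.211  0.054] w 0.378
turn y rad 0.0012 cm [ 0.01 -0.07  0.03]
```

step_arm(moves=[[[0,0,0,0,0.01,0,0],[0,0,0,0,0.02,0,0],[0,0,0,0,0.03,0,0],[0,0,0,0,0.03,0,0],[0,0,0,0,0.03,0,0]]])

```text
time_s: 16.02
tcp_pos: [0.5143, 0.1094, 0.0613]
ee_rot: [[0.061, 0.001, -0.998], [0.998, -0.0, 0.061], [-0.0, -1.0, -0.001]]
wrist_force: [-3.0, -0.4, 11.8]
gripper_width: 0.383
```

```bash
python3 go.py .514 .1095 .062 176.4
python3 - <<'E'
from station import optics
from h import *
import pickle
w=optics.capture("wrist")
crop(w["image"],220,120,105,100,6,"pics/w7.png")
E
python3 go.py
```

```text
t 16.02 p [0.5143 0.1094 0.0613] yaw 176.48 down [ 7.e-04 -1.e-04 -1.e+00] F [-2.97 -0.41 11.81] M [-1.160e-01  1.385e+00  1.000e-03] w 0.383
turn y rad 0.0014 cm [ 0.01 -0.07  0.03]
t 16.07 p [0.5143 0.1094 0.0613] yaw 176.48 down [ 7.e-04 -1.e-04 -1.e+00] F [-2.82 -0.22 12.74] M [-0.133  1.408 -0.016] w 0.381
```

View pics/w7.png

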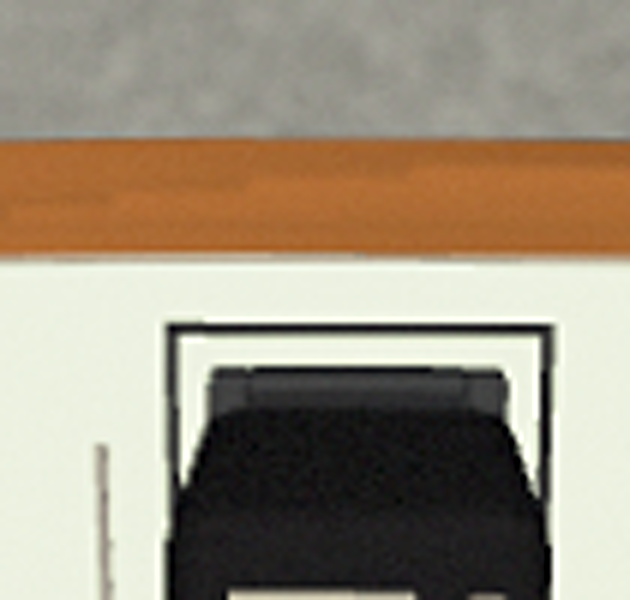

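The TCP height has stopped falling while the force rose to about 14 N net, so the cap is on its stop. The foot is centred inside the outline. I'll hold here.

step_arm(moves=[[[0,0,0,0,0,0,0],[0,0,0,0,0,0,0],[0,0,0,0,0,0,0],[0,0,0,0,0,0,0],[0,0,0,0,0,0,0]]])

```text
time_s: 16.48
tcp_pos: [0.5143, 0.1094, 0.0613]
ee_rot: [[0.061, 0.001, -0.998], [0.998, -0.0, 0.061], [-0.0, -1.0, -0.001]]
wrist_force: [-3.4, -1.3, 11.1]
gripper_width: 0.379
```

step_arm(moves=[[[0,0,0,0,0,0,0],[0,0,0,0,0,0,0],[0,0,0,0,0,0,0],[0,0,0,0,0,0,0],[0,0,0,0,0,0,0]]])

```text
time_s: 16.9
tcp_pos: [0.5142, 0.1093, 0.0613]
ee_rot: [[0.061, 0.001, -0.998], [0.998, -0.0, 0.061], [-0.0, -1.0, -0.001]]
wrist_force: [-3.8, -0.7, 11.4]
gripper_width: 0.384
```

step_arm(moves=[[[0,0,0,0,0,0,0],[0,0,0,0,0,0,0],[0,0,0,0,0,0,0],[0,0,0,0,0,0,0],[0,0,0,0,-0.03,0,0]]])

```text
time_s: 17.32
tcp_pos: [0.5142, 0.1094, 0.0614]
ee_rot: [[0.061, 0.001, -0.998], [0.998, -0.0, 0.061], [0.0, -1.0, -0.001]]
wrist_force: [-3.9, -0.1, 8.1]
gripper_width: 0.383
```

Held for about 1.2 s. Next I'll lift straight up, slowly at first.

step_arm(moves=[[[0,0,0,0,-0.03,0,0],[0,0,0,0,-0.07,0,0],[0,0,0,0,-0.12,0,0],[0,0,0,0,-0.18,0,0],[0,0,0,0,-0.25,0,0]]])

```text
time_s: 17.73
tcp_pos: [0.5142, 0.1094, 0.0636]
ee_rot: [[0.062, 0.001, -0.998], [0.998, -0.0, 0.062], [0.0, -1.0, -0.001]]
wrist_force: [-2.1, -0.6, 9.6]
gripper_width: 0.385
```

step_arm(moves=[[[0,0,0,0,-0.08,0,0],[0,0,0,0,-0.16,0,0],[0,0,0,0,-0.24,0,0],[0,0,0,0,-0.32,0,0],[0,0,0,0,-0.4,0,0]]])

```text
time_s: 18.15
tcp_pos: [0.5141, 0.1094, 0.0672]
ee_rot: [[0.062, 0.0, -0.998], [0.998, -0.0, 0.062], [0.0, -1.0, -0.0]]
wrist_force: [-2.1, -0.2, 5.4]
gripper_width: 0.382
```

step_arm(moves=[[[0,0,0,0,-0.08,0,0],[0,0,0,0,-0.16,0,0],[0,0,0,0,-0.24,0,0],[0,0,0,0,-0.32,0,0],[0,0,0,0,-0.4,0,0]]])

```text
time_s: 18.57
tcp_pos: [0.5141, 0.1094, 0.0707]
ee_rot: [[0.062, 0.0, -0.998], [0.998, 0.0, 0.062], [0.0, -1.0, -0.0]]
wrist_force: [-0.1, -0.5, 3.0]
gripper_width: 0.378
```

step_arm(moves=[[[0,0,0,0,-0.1,0,0],[0,0,0,0,-0.3,0,0],[0,0,0,0,-0.7,0,0],[0,0,0,0,-1.4,0,0],[0,0,0,0,-2.2,0,0]]])

```text
time_s: 18.98
tcp_pos: [0.5137, 0.1092, 0.0929]
ee_rot: [[0.062, -0.001, -0.998], [0.998, -0.001, 0.062], [-0.001, -1.0, 0.001]]
wrist_force: [-0.4, 0.4, -1.2]
gripper_width: 0.379
```

step_arm(moves=[[[0,0,0,0,-0.8,0,0],[0,0,0,0,-1.7,0,0],[0,0,0,0,-2.6,0,0],[0,0,0,0,-3.3,0,0],[0,0,0,0,-3.6,0,0]]])

```text
time_s: 19.4
tcp_pos: [0.5148, 0.1097, 0.1306]
ee_rot: [[0.062, 0.003, -0.998], [0.998, 0.001, 0.062], [0.001, -1.0, -0.003]]
wrist_force: [-0.3, -0.1, -1.0]
gripper_width: 0.381
```

```bash
python3 go.py .5278 -.1923 .13 165.6
python3 - <<'E'
from station import optics
from h import *
import pickle
w=optics.capture("wrist");w["fish"]=1;pickle.dump(w,open("c8.pkl","wb"))
cv2.imwrite("pics/w8.png",w["image"][:,:,::-1])
E
```

```text
t 19.4 p [0.5148 0.1097 0.1306] yaw 176.46 down [ 0.0026  0.0012 -1.    ] F [-0.28 -0.11 -1.  ] M [ 0.056  0.038 -0.003] w 0.381
turn y rad 0.1896 cm [-30.06   0.06  -3.16]
```

View pics/w8.png

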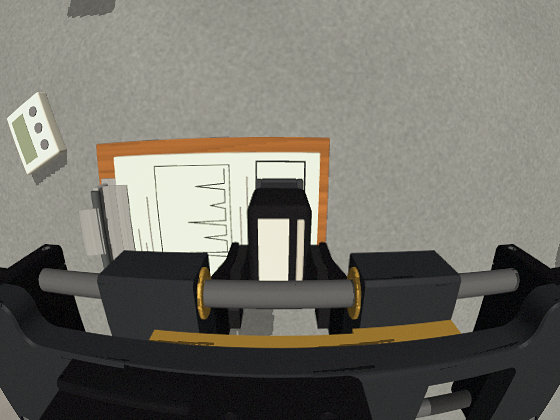

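step_arm(moves=[[[0,0,0,-1,0,-0.1,0],[0,0.04,0,-3,0,-0.3,0],[0,0.09,0,-6,0,-0.6,0],[0,0.14,0,-9,0,-0.9,0],[0,0.19,0,-12,0,-1.2,0]]])

```text
time_s: 19.87
tcp_pos: [0.5177, -0.0128, 0.1282]
ee_rot: [[0.251, -0.002, -0.968], [0.968, -0.0, 0.251], [-0.001, -1.0, 0.001]]
wrist_force: [0.9, -0.2, -1.0]
gripper_width: 0.376
```

step_arm(moves=[[[0,0,0,0,0,0,0],[0,0,0,0,0,0,0],[0,0,0,0,0,0,0],[0,0,0,0,0,0,0],[0,0,0,0,0,0,0]]])

```text
time_s: 20.28
tcp_pos: [0.5185, -0.0104, 0.1287]
ee_rot: [[0.248, -0.0, -0.969], [0.969, -0.0, 0.248], [-0.0, -1.0, 0.0]]
wrist_force: [-0.5, -0.0, -1.5]
gripper_width: 0.379
```

```bash
python3 go.py .5278 -.1923 .13 165.6
python3 - <<'E'
from station import optics
from h import *
a=optics.capture("top");b=optics.capture("scene")
crop(a["image"],175,155,80,100,6,"pics/t9.png")
crop(b["image"],295,185,95,95,6,"pics/s9.png")
E
```

```text
t 20.28 p [ 0.5185 -0.0104  0.1287] yaw 165.64 down [-3.e-04 -0.e+00 -1.e+00] F [-0.45 -0.01 -1.53] M [ 0.056  0.083 -0.011] w 0.379
turn y rad 0.0008 cm [-17.39  -0.13  -5.41]
```

View pics/t9.png

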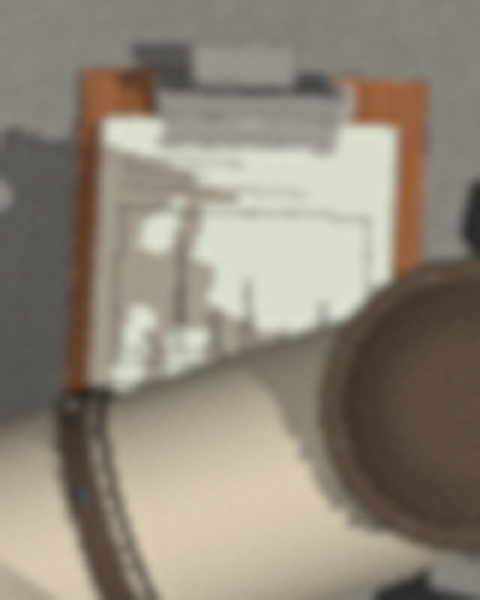

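View pics/s9.png

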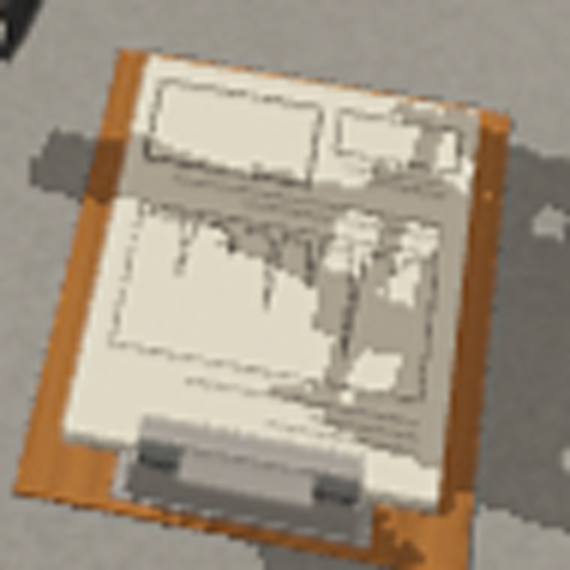

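No imprint is visible in the box, though the simulation may simply not draw one. To check that the stop was really reached, I'll compare the foot's position in the free and pressed wrist pictures.

Run:
```python
from h import *
import pickle
# use free-hand capture c5 (TCP .5143 .1105 .0989) camera, rigid to TCP: pressed TCP .5143 .1094 .0613
w=pickle.load(open("c5.pkl","rb"))
import copy
yw=np.radians(176.45);Z=np.array([np.cos(yw),np.sin(yw)]);X=np.array([Z[1],-Z[0]])
def m(w,tcp,u1,u2,v):
    for d in np.arange(.045,.0651,.0025):
        z=tcp[2]-d
        q=[at(w,(u+.5)/6-.5+220,(v+.5)/6-.5+120,z)[:2] for u in (u1,u2)]
        c=(q[0]+q[1])/2-tcp[:2]
        print(round(d,4),"w",np.linalg.norm(q[0]-q[1]).round(4),"tx",(c@X).round(4),"tz",(c@Z).round(4))
print("free");m(w,np.array([.5143,.1105,.0989]),214,498,353)
w2=copy.deepcopy(w);T=np.array(w2["cam_to_world"]);T[:3,3]+=np.array([.5143,.1094,.0613])-np.array([.5143,.1105,.0989]);w2["cam_to_world"]=T
print("pressed");m(w2,np.array([.5143,.1094,.0613]),209,508,369)
# page height by box in pressed picture: top side of the box corners (168,327),(552,327), width 46(+line)
for z in (.006,.009,.012,.015):
    q=[at(w2,(u+.5)/6-.5+220,(327.5)/6-.5+120,z)[:2] for u in (171,549)];print("page",z,np.linalg.norm(q[0]-q[1]).round(4))
```

```text
free
0.045 w 0.034 tx -0.0337 tz 0.0003
0.0475 w 0.0344 tx -0.0332 tz 0.0003
0.05 w 0.0348 tx -0.0327 tz 0.0003
0.0525 w 0.0351 tx -0.0322 tz 0.0003
0.055 w 0.0355 tx -0.0318 tz 0.0003
0.0575 w 0.0359 tx -0.0313 tz 0.0003
0.06 w 0.0363 tx -0.0308 tz 0.0003
0.0625 w 0.0366 tx -0.0303 tz 0.0003
0.065 w 0.037 tx -0.0299 tz 0.0003
pressed
0.045 w 0.0359 tx -0.0317 tz 0.0006
0.0475 w 0.0363 tx -0.0312 tz 0.0006
0.05 w 0.0367 tx -0.0307 tz 0.0006
0.0525 w 0.0371 tx -0.0302 tz 0.0006
0.055 w 0.0375 tx -0.0297 tz 0.0006
0.0575 w 0.0379 tx -0.0292 tz 0.0006
0.06 w 0.0383 tx -0.0287 tz 0.0006
0.0625 w 0.0386 tx -0.0282 tz 0.0006
0.065 w 0.039 tx -0.0277 tz 0.0006
page 0.006 0.0473
page 0.009 0.0467
page 0.012 0.0461
page 0.015 0.0455
```

The pictures give a cap travel of 10 mm (foot 60 mm below the TCP when free, 50 mm when pressed), so the stop was reached, which matches the force climb. Now I'll take the stamp back to its tray.

step_arm(moves=[[[0,0,0,-1,0,-0.3,0],[0,0,0,-3,0,-0.9,0],[0,0,0,-6,0,-1.9,0],[0,0,0,-9,0,-2.8,0],[0,0,0,-12,0,-3.7,0]]])

```text
time_s: 20.8
tcp_pos: [0.5245, -0.1377, 0.129]
ee_rot: [[0.248, 0.0, -0.969], [0.969, -0.0, 0.248], [-0.0, -1.0, -0.0]]
wrist_force: [0.7, -0.4, -1.5]
gripper_width: 0.381
```

step_arm(moves=[[[0,0,0,-2.4,0,-0.8,0],[0,0,0,-4.2,0,-1.3,0],[0,0,0,-5,0,-1.6,0],[0,0,0,-5.4,0,-1.7,0],[0,0,0,-5.4,0,-1.7,0]]])

```text
time_s: 21.22
tcp_pos: [0.5273, -0.1935, 0.1287]
ee_rot: [[0.25, -0.0, -0.968], [0.968, 0.0, 0.25], [0.0, -1.0, 0.0]]
wrist_force: [-0.4, -0.9, -1.0]
gripper_width: 0.38
```

step_arm(moves=[[[0,0,0,0,0,0,0],[0,0,0,0,0,0,0],[0,0,0,0,0,0,0],[0,0,0,0,0,0,0],[0,0,0,0,0,0,0]]])

```text
time_s: 21.63
tcp_pos: [0.5276, -0.1926, 0.129]
ee_rot: [[0.248, 0.0, -0.969], [0.969, 0.0, 0.248], [0.0, -1.0, -0.0]]
wrist_force: [-0.3, 0.3, -2.6]
gripper_width: 0.381
```

```bash
python3 go.py .5278 -.1923 .0637 165.6
python3 - <<'E'
from station import optics
from h import *
w=optics.capture("wrist")
cv2.imwrite("pics/w10.png",w["image"][:,:,::-1])
E
```

```text
t 21.63 p [ 0.5276 -0.1926  0.129 ] yaw 165.62 down [ 2.e-04  0.e+00 -1.e+00] F [-0.27  0.26 -2.56] M [0.028 0.044 0.044] w 0.381
turn y rad 0.0003 cm [ 0.03  6.53 -0.01]
```

View pics/w10.png

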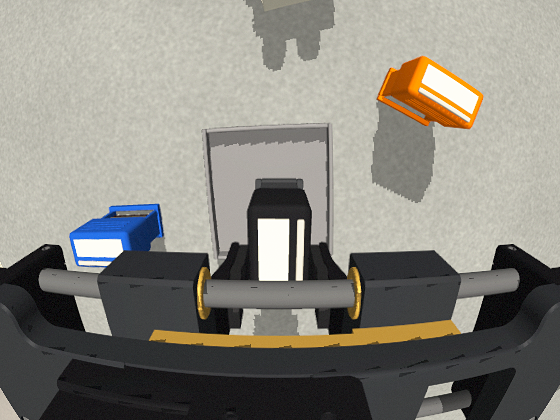

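The stamp is above the tray as before. I'll lower it, slowly for the last few millimetres.

step_arm(moves=[[[0,0,0,0,0.8,0,0],[0,0,0,0,2,0,0],[0,0,0,0,3.4,0,0],[0,0,0,0,4.6,0,0],[0,0,0,0,5.4,0,0]]])

```text
time_s: 22.1
tcp_pos: [0.5265, -0.1929, 0.073]
ee_rot: [[0.25, -0.002, -0.968], [0.968, 0.001, 0.25], [-0.0, -1.0, 0.002]]
wrist_force: [0.2, 0.7, -2.2]
gripper_width: 0.381
```

step_arm(moves=[[[0,0,0,0,0.3,0,0],[0,0,0,0,0.5,0,0],[0,0,0,0,0.6,0,0],[0,0,0,0,0.65,0,0],[0,0,0,0,0.7,0,0]]])

```text
time_s: 22.52
tcp_pos: [0.528, -0.1932, 0.0685]
ee_rot: [[0.249, 0.001, -0.968], [0.968, -0.0, 0.249], [0.0, -1.0, -0.001]]
wrist_force: [0.1, -1.1, -1.0]
gripper_width: 0.385
```

step_arm(moves=[[[0,0,0,0,0.04,0,0],[0,0,0,0,0.08,0,0],[0,0,0,0,0.12,0,0],[0,0,0,0,0.16,0,0],[0,0,0,0,0.2,0,0]]])

```text
time_s: 22.93
tcp_pos: [0.5275, -0.1931, 0.0659]
ee_rot: [[0.249, 0.0, -0.968], [0.968, -0.0, 0.249], [0.0, -1.0, -0.0]]
wrist_force: [-1.3, -0.3, -2.5]
gripper_width: 0.385
```

step_arm(moves=[[[0,0,0,0,0.04,0,0],[0,0,0,0,0.08,0,0],[0,0,0,0,0.12,0,0],[0,0,0,0,0.16,0,0],[0,0,0,0,0.2,0,0]]])

```text
time_s: 23.35
tcp_pos: [0.5275, -0.1931, 0.0638]
ee_rot: [[0.249, -0.0, -0.968], [0.968, 0.0, 0.249], [-0.0, -1.0, 0.0]]
wrist_force: [-0.2, 1.0, -2.3]
gripper_width: 0.384
```

```bash
python3 go.py .5278 -.1923 .0637 165.6
```

```text
t 23.35 p [ 0.5275 -0.1931  0.0638] yaw 165.56 down [-0.  0. -1.] F [-0.23  1.01 -2.29] M [0.012 0.043 0.006] w 0.384
turn y rad -0.0007 cm [ 0.09  0.01 -0.01]
```

step_arm(moves=[[[0,0,0,0,0.02,0,0],[0,0,0,0,0.04,0,0],[0,0,0,0,0.06,0,0],[0,0,0,0,0.08,0,0],[0,0,0,0,0.08,0,0]]])

```text
time_s: 23.77
tcp_pos: [0.5275, -0.1932, 0.0635]
ee_rot: [[0.249, 0.0, -0.968], [0.968, -0.0, 0.249], [-0.0, -1.0, -0.0]]
wrist_force: [-1.0, 1.2, 3.4]
gripper_width: 0.383
```

```bash
python3 go.py
```

```text
t 23.77 p [ 0.5275 -0.1932  0.0635] yaw 165.57 down [ 2.e-04 -2.e-04 -1.e+00] F [-1.04  1.22  3.36] M [ 0.223  0.424 -0.035] w 0.383
```

Contact, with about 4.7 N. I'll ease off slightly and open slowly.

step_arm(moves=[[[0,0,0,0,-0.03,0,0],[0,0,0,0,-0.04,0,0],[0,0,0,0,-0.04,0,0],[0,0,0,0,-0.04,0,39],[0,0,0,0,-0.04,0,41]]])

```text
time_s: 24.18
tcp_pos: [0.5277, -0.1932, 0.0635]
ee_rot: [[0.249, 0.001, -0.968], [0.968, -0.0, 0.249], [0.0, -1.0, -0.001]]
wrist_force: [-0.0, -0.1, -0.5]
gripper_width: 0.398
```

step_arm(moves=[[[0,0,0,0,0,0,43],[0,0,0,0,0,0,46],[0,0,0,0,0,0,50],[0,0,0,0,0,0,60],[0,0,0,0,0,0,75]]])

```text
time_s: 24.6
tcp_pos: [0.5275, -0.1931, 0.0634]
ee_rot: [[0.249, 0.0, -0.968], [0.968, 0.0, 0.249], [0.0, -1.0, -0.0]]
wrist_force: [-0.6, -0.3, -0.3]
gripper_width: 0.574
```

step_arm(moves=[[[0,0,0,0,0,0,90],[0,0,0,0,0,0,95],[0,0,0,0,0,0,95],[0,0,0,0,0,0,95],[0,0,0,0,-0.5,0,95]]])

```text
time_s: 25.02
tcp_pos: [0.5267, -0.193, 0.0677]
ee_rot: [[0.25, -0.002, -0.968], [0.968, 0.0, 0.25], [-0.0, -1.0, 0.002]]
wrist_force: [-0.1, -0.4, -0.6]
gripper_width: 0.915
```

```bash
python3 go.py
python3 - <<'E'
from station import optics
from h import *
w=optics.capture("wrist")
cv2.imwrite("pics/w11.png",w["image"][:,:,::-1])
E
```

```text
t 25.02 p [ 0.5267 -0.193   0.0677] yaw 165.55 down [-2.2e-03  4.0e-04 -1.0e+00] F [-0.12 -0.37 -0.56] M [ 0.031  0.081 -0.052] w 0.915
```

View pics/w11.png

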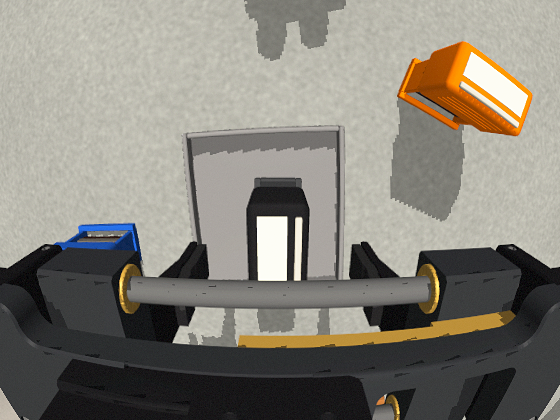

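The stamp is upright in the tray and the jaws are clear on both sides. I'll raise the gripper.

step_arm(moves=[[[0,0,0,0,-1,0,95],[0,0,0,0,-2.5,0,95],[0,0,0,0,-4.5,0,95],[0,0,0,0,-6.5,0,95],[0,0,0,0,-8.5,0,95]]])

```text
time_s: 25.48
tcp_pos: [0.5275, -0.1932, 0.1553]
ee_rot: [[0.249, 0.001, -0.968], [0.968, -0.0, 0.249], [-0.0, -1.0, -0.001]]
wrist_force: [0.1, -0.2, -0.5]
gripper_width: 0.952
```

step_arm(moves=[[[0,0,0,0,-2,0,95],[0,0,0,0,-4,0,95],[0,0,0,0,-5,0,95],[0,0,0,0,-5.5,0,95],[0,0,0,0,-5.5,0,95]]])

```text
time_s: 25.9
tcp_pos: [0.5279, -0.1931, 0.2097]
ee_rot: [[0.249, 0.002, -0.968], [0.968, -0.0, 0.249], [0.0, -1.0, -0.002]]
wrist_force: [-0.3, -0.6, 1.6]
gripper_width: 0.952
```

step_arm(moves=[[[0,0,0,-2,0,1,95],[0,0,0,-5,0,2,95],[0,0,0,-8,0,3,95],[0,0,0,-10,0,4,95],[0,0,0,-10,0,4,95]]])

```text
time_s: 26.32
tcp_pos: [0.4606, -0.2818, 0.2069]
ee_rot: [[0.253, -0.004, -0.967], [0.967, 0.001, 0.253], [0.0, -1.0, 0.004]]
wrist_force: [0.8, 0.6, 0.8]
gripper_width: 0.948
```

step_arm(moves=[[[0,0,0,0,0,0,95],[0,0,0,0,0,0,95],[0,0,0,0,0,0,95],[0,0,0,0,0,0,95],[0,0,0,0,0,0,95]]])

```text
time_s: 26.73
tcp_pos: [0.4643, -0.2793, 0.2082]
ee_rot: [[0.248, -0.0, -0.969], [0.969, 0.0, 0.248], [0.0, -1.0, 0.0]]
wrist_force: [0.1, 0.4, 0.6]
gripper_width: 0.947
```

```bash
python3 go.py
python3 - <<'E'
from station import optics
from h import *
s=optics.capture("scene");a=optics.capture("top")
cv2.imwrite("pics/s12.png",s["image"][:,:,::-1]);crop(s["image"],295,185,95,75,8,"pics/s12b.png")
crop(s["image"],175,160,80,65,9,"pics/s12c.png")
E
```

```text
t 26.73 p [ 0.4643 -0.2793  0.2082] yaw 165.63 down [-3.e-04  2.e-04 -1.e+00] F [0.14 0.41 0.61] M [-0.031  0.082 -0.016] w 0.947
```

View pics/s12.png

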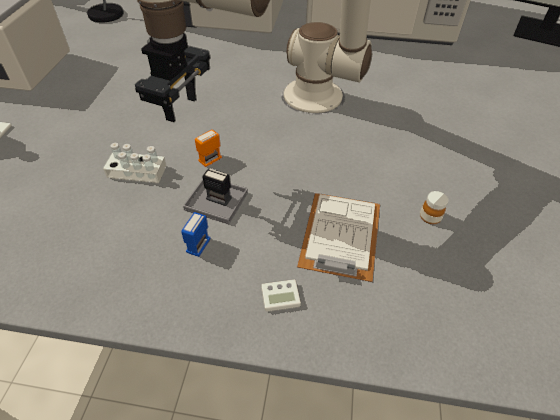

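View pics/s12b.png

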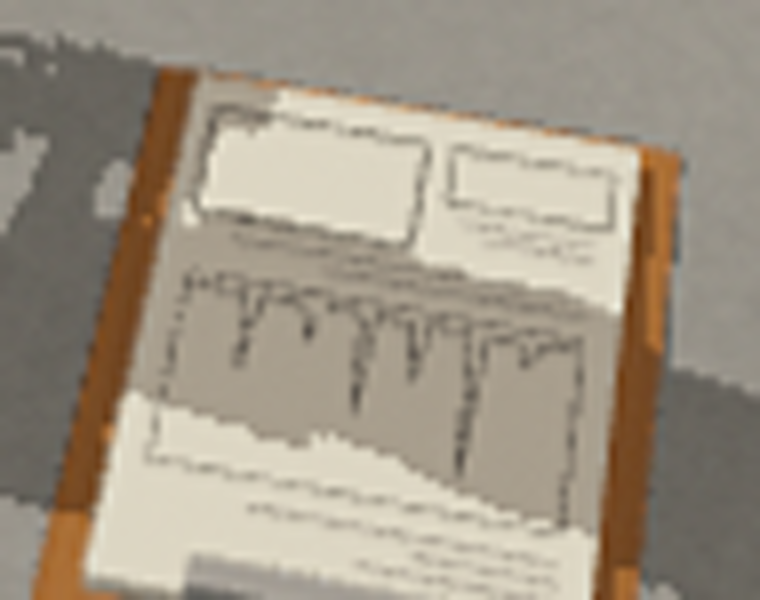

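View pics/s12c.png

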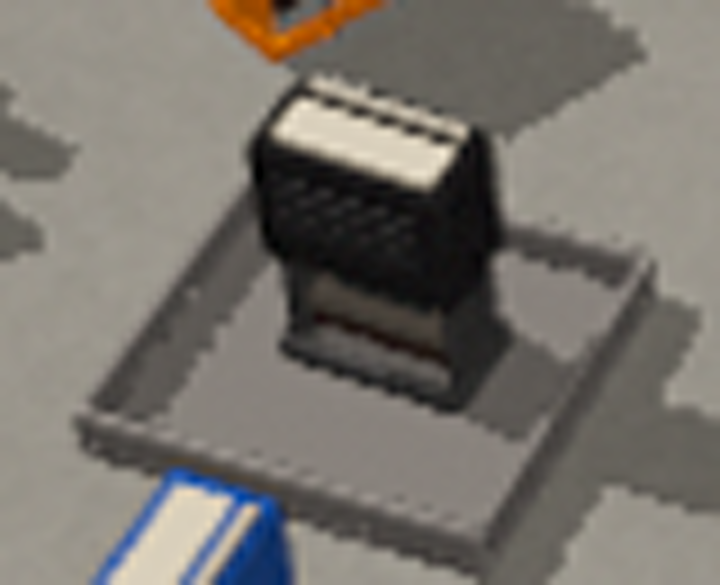

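```bash
python3 -c "
from station import r
print(r.finish_job())"
```

```text
the job is handed in; nothing more can be done
None
```

I stamped the report in the larger box and stood the stamp back in its tray. I handed the job in at about 27 s. One check disagreed: no imprint shows in the box in the last pictures. Either the simulation doesn't draw one or it didn't print, and I couldn't tell which.

- **Placing:** I set the stamp right way up, with its front to the page's bottom. The last wrist picture before contact showed the foot centred across the box, and the picture at the stop showed it still inside the outline.
- **Pressing:** I came down at 5 mm/s or less and felt the page about 12 mm above the board's underside. I eased onto the stop and held for about 1.2 s at about 12–14 N net. I then lifted straight up.
- **Stop reached:** at the stop the force rose about 3 N with no further travel. The pictures also gave a cap travel of about 10 mm.
- **Side force:** there was a side force of about 2–4 N during the press. The tool shifted only about 0.2 mm.
- **Return:** the stamp touched down in the tray with about 5 N, was released slowly, and stands upright where it was. The rack, jar, timer and the look-alike stamps look unmoved in the last scene picture, and the gripper is clear of everything.

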